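Snap down the lid of a screw tub

ROBOT

A 6-joint arm with a two-finger parallel gripper is mounted at the origin on a cart in front of the work surface, level with it; the furniture and walls round the work are solid. World frame = base frame: x ahead of the robot, y to its left, z up, the work surface at z = 0. Lengths are in mm, angles in rad, forces in N, time in s.
With the tool pointing down it reaches from about 350 to 775 mm from the base axis. Payload 7.3 kg.
Tool frame: the origin (TCP) lies at the very end of the fingers, on their centre line; the grasp point (between the pads) lies 19 mm behind it (bot.grip_point_offset is the distance from the TCP to the grasp point, in mm); z points along the fingers, y is the line along which they close (so a half turn about z gives the same grasp; the last joint's range is limited). The gripper opens to 92 mm and grips with 3 to 60 N. Pads are 19 mm wide; open, the fingers measure 130 mm over their backs; the gripper's body (75 mm by 190 mm) begins 47 mm behind the grasp point.
Start: joints at [-1.26, 0.342, 1.524, -0, 1.275, -0.146], TCP at [231.59, -471.18, 226.741] pointing down, gripper open.
Joint ranges: [-2.53, 2.53], [-0.77, 2.02], [0.04, 2.7], [-1, 4.14], [0.28, 2.66], [-3.11, 3.11]. Speed limits (rad/s): [2.57, 2.57, 3.14, 3.14, 3.14, 3.14].

INTERFACE

Orientations are given as [roll, pitch, yaw] about the fixed x, y, z axes, in that order (R = Rz(yaw) Ry(pitch) Rx(roll)).
In Python, from plant import bot gives the robot as it stands. The module is installed in compiled form; this text tells all that it offers.
- The arm moves only by the shell command python3 -m jog 'ROWS' [OPENING]. ROWS is JSON, a list of rows, each a list of 6 numbers: the shift along the tool's x, y, z in mm, then the turn, a rotation vector about the tool's x, y, z in rad. In form: [[dx, dy, dz, rx, ry, rz], ...]. A call has 1 to 12 rows; each row shifts and turns the commanded pose from where the row before left it, along the tool's axes as they then stand; what a row does not reach is not made up. A row lasts 1/10 s, in which the tool goes at most 50 mm and 8.59 degrees, less where a joint would pass 70% of its speed; a pose out of reach is approached as far as the arm can. A call with a gripper value outside its range is refused whole. OPENING is the opening in per cent of the stroke, from 0 (shut) to 100 (fully open), set as the call begins (- or left out, the last holds). The fingers move at their own pace and stop on an object; the grip force is fixed at half the most. Time passes only in rows, so rows that do not move let the fingers close. It gives the time, the measured TCP pose, the force, the opening and the grip force at its end, in the units of the state.
- bot.get_obs(): the state, without advancing time (a new reading comes with each control period).
- bot.capture(name): name is "side" or "top" or "wrist"; returns the picture (480x640x3 uint8, red, green, blue); there is no depth.
- bot.camera_model(name): a dict with "fx", "fy", "cx", "cy" (pixels), "position" and "orientation" of the camera in the world; the wrist camera has in their place "T_tool_cam" (4x4, takes a point from camera to tool coordinates, whose origin is the TCP and whose axes are the flange's). Camera axes: x right, y down, z forward; pixel columns grow to the right and rows downward; lengths in mm; the calibration is good to about 2 mm. A picture is of the moment at which its call begins: read the wrist's pose just before it. camera_model takes no time and is no camera call.
- bot.close_job(): hands the job in; it is judged then, once.
Trained networks look in the newest picture that a camera, given by its name, has taken for a name from the list of things; names that differ only in an ending like _2 or _b are one class to them, and where a whole thing is asked for, a point or a joint stands for the part that bears it (a point fixed in the world has none). Each returns a list of dicts, best first, with "p" (0 to 1); they miss things now and then, are a little off and sometimes report something else, mostly with a low value. They report only what shows in the picture. A call takes as long as a camera call.
- bot.outline_of(target, camera): "mask" (480x640 bool, what is visible of it) and "pixel" ([column, row] in pixels, amid what is visible of it).
The state is a dict: "time": time; "joint_positions": joint angles; "dq": joint speeds; "tau": joint torques, N m; "tool_pos": TCP position; "tcp_rot": TCP orientation; "contact_force": force on the tool from outside, world axes, zero at the start; "moment": the same for the moment, N m; "grip_width": finger opening in mm; "finger_force": force on a finger pad.
Only numpy, scipy, OpenCV 4.12 (cv2) and the standard library are available. Lean on these libraries where they do the work, as an engineer would, in place of code of your own. Each camera call takes 0.05 s, during which the arm holds its last target. There are 200 camera calls.

TASK

The blue lid has been set on its screw tub but is not fastened yet: its three white snap tabs still stand up. Press each of these tabs down, one after another around the rim, until all three are fully home, flat on the rim. Keep the tub standing where it is, and do not touch the other tub with the yellow lid.

Things in the scene. Friction and masses are not known exactly. Their poses are not given: they have to be found in the camera images.
- tub: Round grey tub of screws with a BLUE lid, 0.6 to 0.95 kg, loose on the bench. 132 mm diameter over the lid; lid deck 64 mm, lid rim 69 mm above the bench. Origin: centre of its underside, z up. Three white snap tabs, 28 mm wide, 5 mm thick, lie on the lid like spokes at 0, 120 and 240 degrees (counter-clockwise from above) from the tub's x axis, each hinged 34 mm from its centre and 36 mm long.
- tub_tab1 (a joint): Snap tab along the tub's +x axis; all three are alike. 0 = open: it slopes up outward by 23 degrees, outer end about 88 mm above the bench; it may start up to 0.08 pressed. 0.40 rad = home at its stop: level, top 74 mm above the bench. Press straight down with closed fingertips 55 mm from the tub's centre: stiff, about 5 N all the way to the stop; it stays where it is left.
- tub_tab2 (a joint): Like tab 1, at 120 degrees counter-clockwise (from above) from the tub's +x axis: 0 = standing up, 0.40 rad = fully home.
- tub_tab3 (a joint): Like tab 1, at 240 degrees counter-clockwise (from above) from the tub's +x axis: 0 = standing up, 0.40 rad = fully home.
- spare_tub: A tub of the same make and size with a YELLOW lid, its white tabs also standing up; not to be touched. Origin: centre of its underside, on the bench.

How it is judged (in metres and radians):
At the end, for the whole second after the job is handed in: All three tabs of the blue lid are home (each beyond 0.31 of 0.40 rad), and the blue-lidded tub stands upright (within 0.1 rad), at rest, within 40 mm of where it stood (value of joint each of tub_tab1, tub_tab2, tub_tab3 above 0.31 rad and angle between tub's own z axis and vertical below 0.1 rad and distance of tub from where it was at the start of the episode below 0.04 m and linear speed of tub below 0.02 m/s); the robot touches nothing.
It fails at once if the blue-lidded tub is knocked over (tilted more than 0.4 rad) (angle between tub's own z axis and vertical above 0.4 rad).
It fails at once if the yellow-lidded tub is touched (more than 2 N) or moved more than 15 mm (contact force between any of the fingers, the arm and spare_tub above 2 N or distance of spare_tub from where it was at the start of the episode above 0.015 m).
It also fails if it takes over 35 s, if anything falls off the work surface, if the arm or the gripper's body presses on something with over 40 N, if the wrist force passes 120 N, or if a joint passes its speed limit or range.

## Working session

There is one attempt and no reset: what is moved stays moved. The work goes in short steps, Python scripts to look and compute and a shell command to move; the robot and the scene stay as the last step left them, time stands still between calls to the robot, and variables do not carry over. Pictures are saved under pics/ and viewed, at most 10 in all, crops included, and the job is handed in when it is done.

```bash
mkdir -p pics; python3 - <<'E'
from plant import bot
import cv2,numpy as np
s=bot.get_obs();print(s['time'],s['tool_pos'],s['tcp_rot'],s['grip_width'])
im=[]
for c in("top","side"):
    p=bot.capture(c);im.append(p)
    m=bot.camera_model(c);print(c,m)
    for t in("tub","tub_tab1","spare_tub"):
        for d in bot.outline_of(t,c)[:4]:print(c,t,round(d['p'],2),d['pixel'],d['mask'].sum())
cv2.imwrite('pics/a.png',im[0][:,:,::-1]);cv2.imwrite('pics/b.png',im[1][:,:,::-1])
E
```

```text
0.0 [ 231.45426365 -470.77923305  226.04783411] [-3.14008837e+00 -2.14642878e-04  4.56817357e-01] 91.76396765869949
top {'fx': 556.9791075284865, 'fy': 556.9791075284865, 'cx': 321.7137406816763, 'cy': 238.76998070949162, 'position': array([417.08695482, 183.51094523, 923.21672477]), 'orientation': array([-2.97482666, -0.02806653, -1.58409422])}
top tub 0.94 [250.8, 239.4] 5900
top tub_tab1 0.75 [216.3, 247.4] 555
top tub_tab1 0.63 [256.8, 208.6] 509
top tub_tab1 0.6 [274.6, 258.8] 541
top spare_tub 0.67 [358.4, 279.8] 6096
top spare_tub 0.29 [275.9, 260.0] 554
side {'fx': 484.65448413128775, 'fy': 484.65448413128775, 'cx': 312.2441581486043, 'cy': 244.62337023964315, 'position': array([ 529.00888251, -291.94839416,  784.74701707]), 'orientation': array([-2.54397332e+00, -1.56918060e-04, -5.75720953e-03])}
side tub 0.96 [328.6, 217.1] 4249
side tub 0.48 [307.6, 226.8] 273
side tub_tab1 0.83 [316.9, 191.6] 319
side tub_tab1 0.57 [353.7, 212.7] 317
side tub_tab1 0.52 [306.8, 229.7] 290
side spare_tub 0.62 [291.3, 299.1] 5389
```

View pics/a.png

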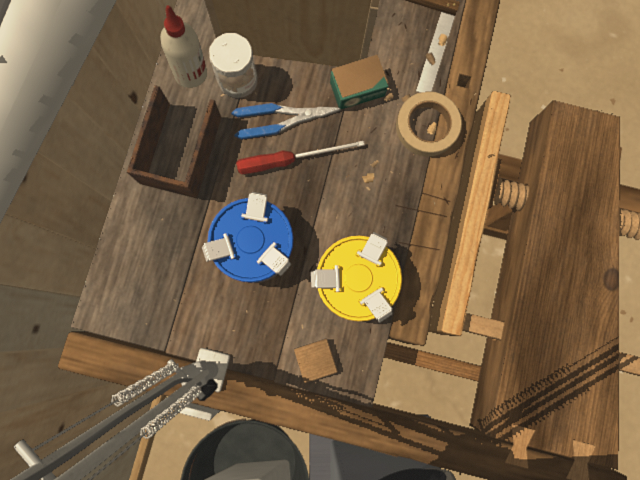

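View pics/b.png

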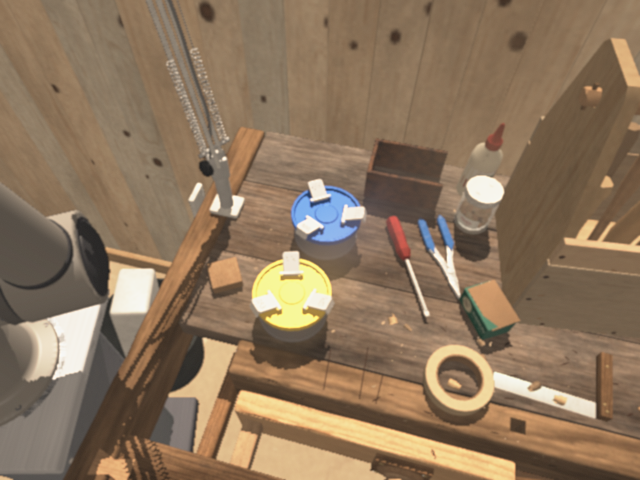

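```bash
cat > h.py <<'E'
from plant import bot
import numpy as np
from scipy.spatial.transform import Rotation as R
def ray(c,px):
    m=bot.camera_model(c);d=np.array([(px[0]-m['cx'])/m['fx'],(px[1]-m['cy'])/m['fy'],1])
    return np.array(m['position']),R.from_euler('xyz',m['orientation']).as_matrix()@d
def atz(c,px,z):
    o,d=ray(c,px);return o+d*(z-o[2])/d[2]
def tri(a,b):
    A=[];y=[]
    for c,px in(a,b):
        o,d=ray(c,px);d/=np.linalg.norm(d);P=np.eye(3)-np.outer(d,d);A.append(P);y.append(P@o)
    x=np.linalg.lstsq(np.vstack(A),np.hstack(y),rcond=None)[0]
    return x,[np.linalg.norm(A[i]@x-y[i]) for i in(0,1)]
E
python3 - <<'E'
from h import *
np.set_printoptions(precision=1,suppress=True)
T=[[216.3,247.4],[256.8,208.6],[274.6,258.8]];S=[[316.9,191.6],[353.7,212.7],[306.8,229.7]]
Q=[]
for t,s in zip(T,S):
    x,e=tri(("top",t),("side",s));Q.append(atz("top",t,80));print(x,e,Q[-1],atz("side",s,80))
Q=np.array(Q)
c=Q.mean(0);print(c,[(np.linalg.norm(q-c),np.degrees(np.arctan2(*(q-c)[1::-1]))) for q in Q])
print(atz("top",[358.4,279.8],75),atz("side",[291.3,299.1],60))
E
```

```text
[545.  319.7  69.5] [np.float64(3.4658207501490654), np.float64(3.4658207501483074)] [546.8 318.8  80. ] [541.4 309.6  80. ]
[607.7 257.8  80.4] [np.float64(0.9068563443232304), np.float64(0.9068563443240885)] [606.9 257.6  80. ] [608.6 258.4  80. ]
[526.  229.9  68.3] [np.float64(3.9943813307498437), np.float64(3.9943813307497904)] [528.4 230.1  80. ] [522.3 220.2  80. ]
[560.7 268.9  80. ] [(np.float64(51.84012430584002), np.float64(105.55789393481615)), (np.float64(47.51264550954562), np.float64(-13.661619751163858)), (np.float64(50.39969191883022), np.float64(-129.80432819434048))]
[495.5 102.5  75. ] [496.1  90.8  60. ]
```

The top view shows the blue tub centred near (250,240) with tabs at (216,247), (257,208) and (275,259). The yellow tub is at (358,280), and the lamp base is at (210,370), clear of my path. In the side view the blue tub is at (327,215) and the yellow one at (291,295). I'll swing over now.

```bash
python3 -m jog '[[49,5,0,0,0,-0.095],[49,5,0,0,0,-0.095],[49,5,0,0,0,-0.095],[49,5,0,0,0,-0.095],[49,5,0,0,0,-0.095],[49,5,0,0,0,-0.095],[49,5,0,0,0,-0.095],[49,5,0,0,0,-0.095],[49,5,0,0,0,-0.095],[49,5,0,0,0,-0.095],[49,5,0,0,0,-0.095],[49,5,0,0,0,-0.095]]' 0
```

```text
time: 1.6
tool_pos: [589.9, -38.6, 226.5]
tcp_rot: [3.141, 0.0, 1.601]
contact_force: [0.5, -0.4, -0.6]
grip_width: 2.1
finger_force: 0.0
```

```bash
python3 -m jog '[[49,6,0,0,0,-0.07],[49,6,0,0,0,-0.07],[49,6,0,0,0,-0.07],[49,6,0,0,0,-0.07],[49,6,0,0,0,-0.07],[49,6,0,0,0,-0.07],[0,0,0,0,0,0],[0,0,0,0,0,0]]' 0
python3 - <<'E'
from h import *
import cv2
s=bot.get_obs();p=bot.capture("wrist");print(s['tool_pos'],s['tcp_rot']);print(bot.camera_model("wrist"))
cv2.imwrite('pics/c.png',p[:,:,::-1])
m=bot.camera_model("wrist");T=np.array(m['T_tool_cam']);Rw=R.from_euler('xyz',s['tcp_rot']).as_matrix()
def f(px,z):
    d=Rw@T[:3,:3]@np.array([(px[0]-m['cx'])/m['fx'],(px[1]-m['cy'])/m['fy'],1]);o=np.array(s['tool_pos'])+Rw@T[:3,3]
    return (o+d*(z-o[2])/d[2]).round(1)
for t in("tub","tub_tab1"):
    for d in bot.outline_of(t,"wrist")[:4]:print(t,round(d['p'],2),d['pixel'],f(d['pixel'],80),d['mask'].sum())
E
```

```text
time: 2.4
tool_pos: [565.5, 253.7, 226.5]
tcp_rot: [-3.141, 0.0, 2.019]
contact_force: [0.7, -0.6, -0.3]
grip_width: 0.4
finger_force: 0.0
[565.51231014 253.65523199 226.4785517 ] [-3.14121542e+00  4.34001326e-04  2.01909275e+00]
{'fx': 360.20339111552613, 'fy': 360.20339111552613, 'cx': 319.0322759439921, 'cy': 236.74920651333662, 'T_tool_cam': array([[-5.55323496e-04, -9.56451238e-01, -2.91891627e-01,
         7.93443594e+01],
       [ 9.99999844e-01, -5.13597587e-04, -2.19575883e-04,
        -3.35474906e-01],
       [ 6.00987898e-05, -2.91891703e-01,  9.56451374e-01,
        -1.58468121e+02],
       [ 0.00000000e+00,  0.00000000e+00,  0.00000000e+00,
         1.00000000e+00]])}
tub 0.82 [323.4, 195.2] [558.4 276.1  80. ] 18043
tub_tab1 0.93 [270.3, 225.6] [528.1 231.7  80. ] 1631
tub_tab1 0.9 [363.8, 237.3] [607.  257.7  80. ] 1543
tub_tab1 0.57 [331.6, 141.1] [544.9 319.3  80. ] 1879
```

View pics/c.png

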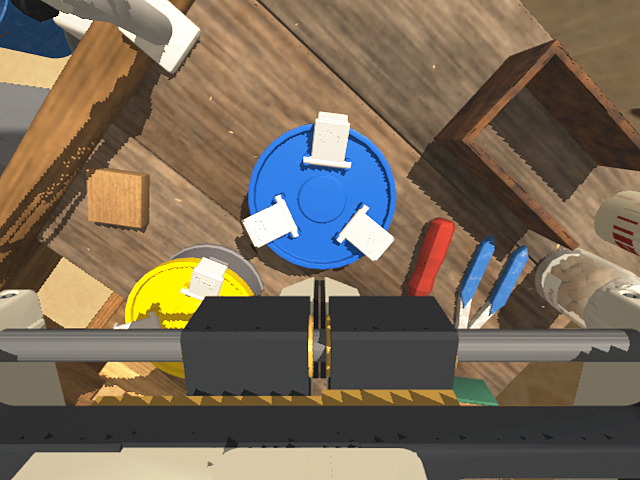

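The wrist view shows the blue lid centred at (322,197) with tabs at (270,225), (364,237) and (332,141). The positions agree with the top camera to about 2 mm. I'll press the far tab first.

```bash
python3 -m jog '[[-18,44,0,0,0,0],[0,0,45,0,0,0],[0,0,45,0,0,0],[0,0,40,0,0,0],[0,0,0,0,0,0],[0,0,5,0,0,0],[0,0,5,0,0,0],[0,0,5,0,0,0],[0,0,4,0,0,0],[0,0,0,0,0,0]]' 0
```

```text
time: 3.55
tool_pos: [614.5, 255.5, 78.9]
tcp_rot: [3.139, 0.001, 2.017]
contact_force: [1.2, 0.5, 4.7]
grip_width: 0.4
finger_force: 1.8
```

```bash
python3 -m jog '[[0,0,2,0,0,0],[0,0,2,0,0,0],[0,0,0,0,0,0]]' 0; python3 -m jog '[[0,0,1,0,0,0],[0,0,1,0,0,0],[0,0,0,0,0,0]]' 0
```

```text
time: 3.85
tool_pos: [614.3, 255.5, 74.2]
tcp_rot: [3.139, 0.001, 2.017]
contact_force: [3.2, 0.2, 5.2]
grip_width: 0.5
finger_force: 2.7
time: 4.15
tool_pos: [614.4, 255.5, 74.0]
tcp_rot: [3.139, 0.001, 2.017]
contact_force: [-0.5, -2.1, 14.7]
grip_width: 0.4
finger_force: 7.5
```

```bash
python3 -m jog '[[0,0,-45,0,0,0],[45,-17,0,0,0,0],[45,-17,0,0,0,0],[0,0,0,0,0,0],[0,0,25,0,0,0],[0,0,5,0,0,0],[0,0,5,0,0,0],[0,0,5,0,0,0],[0,0,3,0,0,0],[0,0,0,0,0,0]]' 0;  python3 -m jog '[[0,0,2,0,0,0],[0,0,0,0,0,0]]' 0
```

```text
time: 5.15
tool_pos: [544.3, 321.9, 74.2]
tcp_rot: [3.141, -0.0, 2.016]
contact_force: [-1.9, 1.7, 3.9]
grip_width: 0.2
finger_force: 2.1
time: 5.35
tool_pos: [544.4, 321.9, 74.0]
tcp_rot: [3.14, -0.0, 2.017]
contact_force: [-5.4, -0.6, 14.8]
grip_width: 0.3
finger_force: 7.6
```

```bash
python3 -m jog '[[0,0,-45,0,0,0],[-38,-29,0,0,0,0],[-38,-29,0,0,0,0],[0,0,0,0,0,0],[0,0,25,0,0,0],[0,0,5,0,0,0],[0,0,5,0,0,0],[0,0,5,0,0,0],[0,0,3,0,0,0],[0,0,0,0,0,0]]' 0;  python3 -m jog '[[0,0,2,0,0,0],[0,0,0,0,0,0]]' 0
```

```text
time: 6.35
tool_pos: [524.9, 228.4, 74.3]
tcp_rot: [3.141, 0.001, 2.017]
contact_force: [-0.7, -0.7, -0.0]
grip_width: 0.2
finger_force: 0.6
time: 6.55
tool_pos: [525.0, 228.5, 74.0]
tcp_rot: [3.14, 0.001, 2.018]
contact_force: [-5.9, -3.2, 15.5]
grip_width: 0.3
finger_force: 7.9
```

Now lift back to the viewing pose and check.

```bash
python3 -m jog '[[0,0,-45,0,0,0],[0,0,-50,0,0,0],[0,24,-50,0,0,0],[0,24,0,0,0,0],[0,0,0,0,0,0],[0,0,0,0,0,0]]' 0
python3 - <<'E'
from h import *
import cv2
p=bot.capture("wrist");q=bot.capture("side")
for d in bot.outline_of("tub_tab1","wrist")[:4]:print(round(d['p'],2),d['pixel'])
for d in bot.outline_of("tub","side")[:1]:print(d['pixel'])
a=cv2.resize(p[100:300,200:440],(480,400));b=cv2.resize(q[170:270,270:350+40],(320,267))
c=np.zeros((400,800,3),np.uint8);c[:,:480]=a;c[:267,480:]=b
cv2.imwrite('pics/d.png',c[:,:,::-1])
E
```

```text
time: 7.15
tool_pos: [565.1, 248.1, 210.9]
tcp_rot: [-3.14, -0.0, 2.017]
contact_force: [-0.6, -0.5, 0.5]
grip_width: 0.6
finger_force: 0.0
0.88 [334.3, 137.4]
0.77 [272.4, 222.4]
0.63 [373.2, 233.8]
[326.6, 219.9]
```

View pics/d.png

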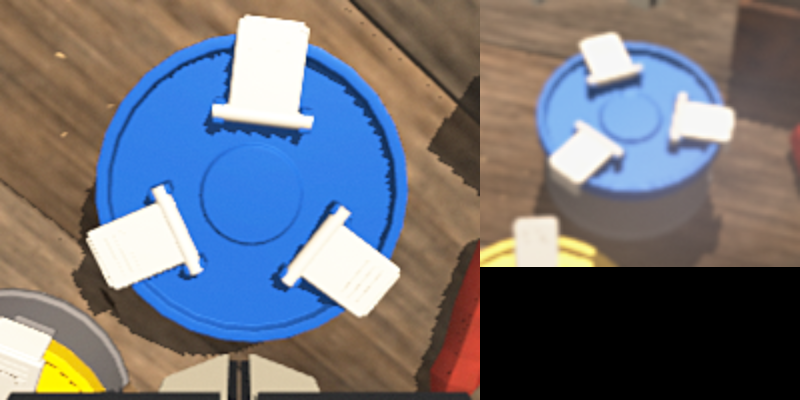

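All three tabs lie flat on the rim (crop pixels (272,70), (145,245) and (345,260)). The tub stands upright and hasn't moved. I'll hand in.

```bash
python3 -c "
from plant import bot
print(bot.close_job())"
```

```text
the job is handed in; nothing more can be done
None
```

I pressed all three tabs on the blue lid to their stops (74 mm, about 15 N each); the tub stayed upright in place, I kept clear of the yellow-lidded tub, and the job is handed in at about 7 s, verdict not reported.

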